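# Third hand at the pinning jig

## Robot

A 6-joint arm with a two-finger parallel gripper is mounted at the origin on a cart in front of the work surface, level with it; the furniture and walls round the work are solid. World frame = base frame: x ahead of the robot, y to its left, z up, the work surface at z = 0. Lengths are in m, angles in rad, forces in N, time in s.
With the tool pointing down it reaches from about 0.275 to 0.75 m from the base axis. Payload 10.2 kg.
Tool frame: the origin (TCP) lies where the fingers leave the gripper's body, on its centre line; the fingertips stand 64 mm ahead of it and the grasp point (between the pads) lies 45 mm ahead of it (robot.hold_point_z is the distance from the TCP to the grasp point, in m); z points along the fingers, y is the line along which they close (so a half turn about z gives the same grasp; the last joint's range is limited). The gripper opens to 88 mm and grips with 3 to 60 N. Pads are 18 mm wide; open, the fingers measure 123 mm over their backs; the gripper's body (75 mm by 187 mm) begins 45 mm behind the grasp point.
Start: joints at [-1.442, 0.313, 1.498, -0, 1.331, -0.223], TCP at [0.181, -0.493, 0.303] pointing down, gripper open.
Joint ranges: [-2.94, 2.94], [-0.97, 2.17], [0.19, 2.56], [-1.23, 4.37], [0.02, 3.11], [-2.88, 2.88]. Speed limits (rad/s): [2.39, 2.39, 3.01, 3.14, 3.14, 3.14].

## Interface

Orientations are given as a rotation vector (axis times angle).
In Python, from cell import robot gives the robot as it stands. The module is installed in compiled form; this text tells all that it offers.
- The arm moves only by the tool servo_tool, never from a script. Its argument "rows" is a list of rows, each a list of 7 numbers: the finger opening in mm, from 0 to 88.1, then the shift along the tool's x, y, z in units of 40 mm (1.0 is 40 mm), then the turn, a rotation vector about the tool's x, y, z in units of 6 degrees (1.0 is 6 degrees). A call has 1 to 8 rows; each row is the pose to reach, as a shift and turn from the pose commanded when the call began, along the tool's axes at that moment; what a row does not reach only later rows make up. A row lasts 1/10 s, in which the tool goes at most 50 mm and 8.59 degrees, less where a joint would pass 70% of its speed; a pose out of reach is approached as far as the arm can. A call with a gripper value outside its range is refused whole. The fingers move at their own pace and stop on an object; "squeeze" is the grip in N (left out, the last holds). Time passes only in rows, so rows that repeat a pose let the fingers close. It gives the time, the measured TCP pose, the force, the opening and the grip force at its end, in the units of the state.
- robot.sense(): the state, without advancing time (a new reading comes with each control period).
- robot.grab_frame(name): name is "scene" or "side" or "wrist"; returns a dict with "color" (400x640x3 uint8, red, green, blue), "range_z" (400x640 float32, m along the optical axis (not along the pixel's ray), 0 where there is no reading), "vertical_fov" (degrees; the focal length in pixels is half the picture's height over the tangent of half this angle, whatever the lens; pixels are square), "cx", "cy" (the principal point, pixels), "pose" (4x4, takes a point from camera to world coordinates). Camera axes: x right, y up, looking along -z (the intrinsics and any distortion apply to the point x, -y, -z); pixel columns grow to the right and rows downward; lengths in m; the calibration is good to about 2 mm. The wrist camera is an equidistant fisheye: a pixel r from the principal point sees the ray r / f radians off the axis. A picture is of the moment at which its call begins.
- robot.sign_off(): hands the job in; it is judged then, once.
Trained networks look in a picture, given as the dict that the camera call returned (one of the last four; its "shot" number tells which), for a name from the list of things; names that differ only in an ending like _2 or _b are one class to them, and where a whole thing is asked for, a point or a joint stands for the part that bears it (a point fixed in the world has none). Each returns a list of dicts, best first, with "score" (0 to 1); they miss things now and then, are a little off and sometimes report something else, mostly with a low value. They report only what shows in the picture. A call takes as long as a camera call. They do not tell look-alikes from the thing itself.
- robot.regions_of(thing, picture): "mask" (400x640 bool, what is visible of it) and "xy" ([column, row] in pixels, amid what is visible of it).
The state is a dict: "t": time; "q": joint angles; "dq": joint speeds; "joint_torque": joint torques, N m; "tcp_pos": TCP position; "orientation": TCP orientation; "ft_force": force on the tool from outside, world axes, zero at the start; "moment": the same for the moment, N m; "gripper_width": finger opening in m; "grasp_force": force on a finger pad.
Only numpy, scipy, OpenCV 4.12 (cv2) and the standard library are available. Lean on these libraries where they do the work, as an engineer would, in place of code of your own. Each camera call takes 0.05 s, during which the arm holds its last target. There are 200 camera calls.

## Task

I am about to pin this rail: lift the loose lid off the tin of panel pins and lay it flat on the bench, knob up, clear of the tin, leaving the tin standing where it is. Then stand the wooden rail with the stub tenons (not the plain offcut) on the bed of the pinning jig, square to the sprung fence and centred on it, and press it against the fence until the fence has moved back to the black lines on the bed, half its travel, which is a push of about 7 N. Keep it there steadily for at least three seconds and finish while still holding it pressed in the gripper; leave everything else alone and never ram the fence.

Things in the scene. Friction and masses are not known exactly. Their poses are not given: they have to be found in the camera images.
- tin: open round tin of panel pins, bare metal, 69 mm across, 38 mm high, standing loose on the bench; origin at the centre of its underside, z up
- tin_lid: loose turned wooden lid on the tin: disc 72 mm across resting on the tin's rim, a plug 50 mm across and 4 mm deep inside it, and a square knob 20 x 20 mm on top, faces across the lid's x and y, from 10 to 36 mm above the origin. Origin: centre of the plug's underside (34 mm above the tin's foot at the start, 0 above the bench when laid on it), z up. 50 g
- rail: rail of pale wood, 32 mm thick (x), 126 mm long (y) plus a stub tenon 12 x 36 mm, 13 mm long, on each end (152 mm over all), 60 mm high (z); origin at the centre of its underside. Both broad faces and ends alike. About 130 g. Gripped across its thickness with the fingertips 28 mm or more above its foot, the fingers clear the fence
- offcut: plain offcut of the same stock without tenons, 32 x 85 x 60 mm; a bystander; it and the rail change places. Origin at the centre of its underside, y along its length
- jig: pinning jig fixed to the bench: plywood bed, top at z = 12 mm, x from -95 to +80 mm, 200 mm wide (y); sprung fence; behind it a fixed block 46 mm high from x = +60 mm. Origin: middle of the fence's resting front face, at bench-top height. +x is the pushing direction, y runs along the fence. Black lines on the bed beside the fence, at x = +18 mm, mark half its travel
- fence: the sprung fence: wooden bar with an aluminium front face, 110 mm long, 22 mm high above the bed, 18 mm thick, with a black centre mark. Origin at the middle of the lower edge of its front face, at the height of the bed's top; axes as the jig's
- fence_travel (a joint): how far the sprung fence has been pushed back along the jig's +x: 0 at rest, 0.036 m at its stop; the spring gives 400 N per m (7.2 N at 0.018 m)
- glue: white glue bottle with a pointed nozzle, 50 mm across, 157 mm high; a bystander; origin at its foot
- cap: pale plastic can cap, 60 mm across, 29 mm high, lying on the bench; a bystander, not the tin's lid; origin at its foot
- scroll_saw: scroll saw standing fixed on the bench to the right of the work: its level table, about 230 x 270 mm, top 102 mm above the bench, reaches nearest the robot and ends about 130 mm to the left (+y) of the origin; its arm is under 300 mm high. Keep the gripper off it, carry over it with the fingertips higher than that. Origin at its foot
Not all that is in view belongs to the job. What is shaped like the tin_lid but yellow is not meant.

How it is judged:
On the way, in this order (a step that is already met when the one before it is completed fails the run):
1. the lid is lifted off the tin (z of tin_lid in the frame of tin above 0.05 m), for 0.1 s.
2. the lid lies flat on the bench, knob up, clear of the tin and let go (height (world z) of tin_lid below 0.008 m and angle between tin_lid's own z axis and vertical below 0.12 rad and horizontal distance between tin_lid and tin above 0.072 m and contact force between the fingers and tin_lid below 0.1 N), for 0.2 s.
3. the rail is pressed against the fence with 4.8 to 10 N for two seconds without a break (contact force between rail and fence between 4.8 and 10 N and value of joint fence_travel between 0.012 and 0.025 m and contact force between the fingers and rail above 1 N), for 2 s.
At the end, for the whole second after the job is handed in: Rail on the bed, upright and square within 4.5 deg, within 15 mm of the fence's centre, still, in the fingers, alone pressing the fence 12 to 25 mm back (4.8 to 10 N). Lid flat on the bench, knob up, released, over 72 mm from the tin (centres); tin upright, moved under 40 mm (all of step 2 and all of step 3 and contact force between each of the arm, the fingers and fence below 0.5 N and angle between the y axis of rail and the y axis of jig, either way round below 0.08 rad and angle between rail's own z axis and vertical below 0.08 rad and y of rail in the frame of fence between -0.015 and 0.015 m and z of rail in the frame of jig between 0.009 and 0.017 m and linear speed of rail below 0.01 m/s and angle between tin's own z axis and vertical below 0.1 rad and distance of tin from where it was at the start of the episode below 0.04 m); the arm keeps its last pose, push and grip.
It fails at once if the fence is rammed (over 20 N) (contact force between rail and fence above 20 N).
It fails at once if the offcut is moved over 40 mm (distance of offcut from where it was at the start of the episode above 0.04 m).
It fails at once if the glue bottle or the cap is moved over 40 mm (distance of any of glue, cap from where it was at the start of the episode above 0.04 m).
It also fails if it takes over 67 s, if anything falls off the work surface, if the arm or the gripper's body presses on something with over 40 N, if the wrist force passes 120 N, or if a joint passes its speed limit or range.

## Working session

There is one attempt and no reset: what is moved stays moved. The work goes in short steps, Python scripts to look and compute and a tool call to move; the robot and the scene stay as the last step left them, time stands still between calls to the robot, and variables do not carry over. Pictures are saved under pics/ and viewed, at most 10 in all, crops included, and the job is handed in when it is done.

Besides the shell and the picture viewer there is one more tool, called after "Call:" as name([rows], argument=value, ...), one row to a line, values as JSON. servo_tool: Moves the arm, as the interface text tells. Its arguments: {"type":"object","properties":{"rows":{"type":"array","items":{"type":"array","items":{"type":"number"}}},"squeeze":{"type":"number"}},"required":["rows"]}

```bash
mkdir -p pics; cat > h.py <<'E'
import numpy as np, cv2
from cell import robot
from scipy.spatial.transform import Rotation as R
def cloud(p):
    h,w=p["range_z"].shape; f=h/2/np.tan(np.radians(p["vertical_fov"])/2)
    v,u=np.mgrid[:h,:w]; z=p["range_z"]
    P=np.stack([(u-p["cx"])/f*z,-(v-p["cy"])/f*z,-z,np.ones_like(z)],-1)
    W=(P@np.array(p["pose"]).T)[...,:3]; W[z<=0]=np.nan
    return W
def save(p,n): cv2.imwrite("pics/"+n,p["color"][...,::-1])
E
python3 - <<'E'
from h import *
print(robot.sense()); np.set_printoptions(precision=3,suppress=True)
ims=[]
for c in ["scene","side"]:
    p=robot.grab_frame(c); W=cloud(p); save(p,c+"0.png"); np.save(c+"0.npy",W)
    print(c,np.array(p["pose"]),p["vertical_fov"])
    for t in ["tin","tin_lid","rail","offcut","jig","fence","glue","cap","scroll_saw"]:
        for d in robot.regions_of(t,p)[:3]:
            m=d["mask"]; X=W[m]; X=X[~np.isnan(X[:,0])]
            if len(X): print(t,round(d["score"],2),np.round(d["xy"]),m.sum(),np.median(X,0),np.percentile(X,2,axis=0),np.percentile(X,98,axis=0))
E
```

```text
{'t': 0.0, 'q': array([-1.44238416e+00,  3.13429440e-01,  1.49844177e+00, -1.35447899e-05,
        1.33098978e+00, -2.23338992e-01]), 'dq': array([-4.54859736e-05, -4.29680119e-04, -5.76510901e-04,  2.78011964e-04,
        1.20846181e-04,  2.05561276e-03]), 'joint_torque': array([ 2.17391442e-05, -4.02210867e+01, -2.52270699e+01,  6.95186388e-02,
        3.52610112e-02, -9.35247067e-05]), 'tcp_pos': array([ 0.18087882, -0.49267681,  0.30216977]), 'orientation': array([-3.09188068e+00, -5.49468535e-01, -7.38558310e-05]), 'ft_force': array([ 0.25691448, -0.37739882, -0.14019538]), 'moment': array([ 0.00197846,  0.02877173, -0.02250551]), 'grasp_force': 0.0, 'gripper_width': 0.08791812720733973}
scene [[-0.726  0.497 -0.475 -0.114]
 [-0.687 -0.536  0.491  0.909]
 [-0.01   0.683  0.731  1.111]
 [ 0.     0.     0.     1.   ]] 47.058784706764754
tin 0.48 [285. 263.] 153 [0.481 0.414 0.017] [ 0.468  0.382 -0.001] [0.51  0.423 0.04 ]
tin_lid 0.66 [288. 249.] 404 [0.496 0.393 0.044] [0.468 0.357 0.036] [0.533 0.422 0.07 ]
tin_lid 0.56 [258. 230.] 327 [0.643 0.396 0.01 ] [0.616 0.361 0.004] [0
[... 1482 characters left out ...]
37]
rail 0.63 [368. 210.] 462 [0.426 0.232 0.057] [0.406 0.148 0.006] [0.443 0.283 0.063]
rail 0.62 [305. 184.] 210 [0.643 0.113 0.03 ] [0.63  0.051 0.01 ] [0.685 0.16  0.038]
rail 0.41 [308. 188.] 2109 [0.625 0.124 0.012] [ 0.537  0.001 -0.   ] [0.706 0.206 0.047]
offcut 0.62 [365. 172.] 306 [0.436 0.048 0.051] [ 0.406 -0.072 -0.001] [0.458 0.067 0.064]
jig 0.58 [310. 188.] 2002 [0.624 0.128 0.012] [0.539 0.012 0.003] [0.704 0.205 0.047]
fence 0.55 [306. 189.] 221 [0.643 0.128 0.029] [0.629 0.058 0.009] [0.685 0.161 0.038]
glue 0.83 [349. 294.] 683 [0.488 0.6   0.081] [0.465 0.582 0.006] [0.511 0.61  0.149]
cap 0.58 [376. 285.] 401 [0.411 0.521 0.028] [0.384 0.486 0.004] [0.437 0.542 0.032]
```

```bash
python3 - <<'E'
import cv2
for c,(x,y) in {"scene":(220,130),"side":(240,130)}.items():
    im=cv2.imread(f"pics/{c}0.png"); cv2.imwrite(f"pics/{c}0c.png",cv2.resize(im[y:y+200,x:x+260],None,fx=3,fy=3,interpolation=cv2.INTER_CUBIC))
E
python3 - <<'E'
import numpy as np,cv2
np.set_printoptions(precision=4,suppress=True)
for c in ["scene","side"]:
    W=np.load(f"{c}0.npy").reshape(-1,3)
    def box(n,x0,x1,y0,y1,z0,z1):
        m=(W[:,0]>x0)&(W[:,0]<x1)&(W[:,1]>y0)&(W[:,1]<y1)&(W[:,2]>z0)&(W[:,2]<z1); X=W[m]
        if len(X)<5: print(c,n,len(X));return
        r=cv2.minAreaRect(X[:,:2].astype(np.float32)); print(c,n,len(X),"med",np.median(X,0),"rect",np.round(r[0],4),np.round(r[1],4),round(r[2],1))
    box("railtop",.38,.47,.10,.30,.054,.07)
    box("offtop",.38,.48,-.09,.09,.054,.07)
    box("knob",.47,.54,.35,.43,.064,.08)
    box("disc",.46,.55,.34,.44,.040,.05)
    box("block",.66,.8,0,.22,.042,.05)
    box("fence",.6,.68,.02,.19,.03,.04)
    box("bed",.5,.63,-.02,.23,.009,.015)
E
```

```text
scene railtop 377 med [0.4189 0.209  0.0588] rect [0.4198 0.2065] [0.0345 0.1301] 4.3
scene offtop 207 med [0.4309 0.0204 0.0587] rect [0.4312 0.0188] [0.0885 0.0356] 79.2
scene knob 38 med [0.5003 0.3885 0.0681] rect [0.5004 0.3884] [0.0181 0.0213] 30.8
scene disc 308 med [0.495  0.3937 0.0433] rect [0.5005 0.3902] [0.0694 0.0733] 43.4
scene block 150 med [0.6942 0.1069 0.0445] rect [0.6942 0.1072] [0.0207 0.149 ] 1.4
scene fence 128 med [0.6333 0.1061 0.0327] rect [0.6414 0.1051] [0.1124 0.0454] 82.5
scene bed 941 med [0.5792 0.1095 0.0113] rect [0.5812 0.1025] [0.1011 0.2006] 1.2
side railtop 277 med [0.4243 0.211  0.0593] rect [0.424  0.2076] [0.0323 0.1324] 4.5
side offtop 144 med [0.4355 0.0242 0.0595] rect [0.4356 0.0215] [0.0889 0.0326] 78.9
side knob 39 med [0.5055 0.3924 0.0682] rect [0.5043 0.39  ] [0.0193 0.0217] 24.5
side disc 297 med [0.5044 0.397  0.0443] rect [0.5048 0.3902] [0.0752 0.0701] 62.9
side block 133 med [0.6991 0.1148 0.0452] rect [0.699  0.1091] [0.0182 0.1529] 1.7
side fence 108 med [0.6392 0.1077 0.0334] rect [0.6543 0.1066] [0.0485 0.113 ] 1.1
side bed 817 med [0.5821 0.1136 0.0117] rect [0.5844 0.1062] [0.0965 0.2036] 1.9
```

View pics/scene0c.png

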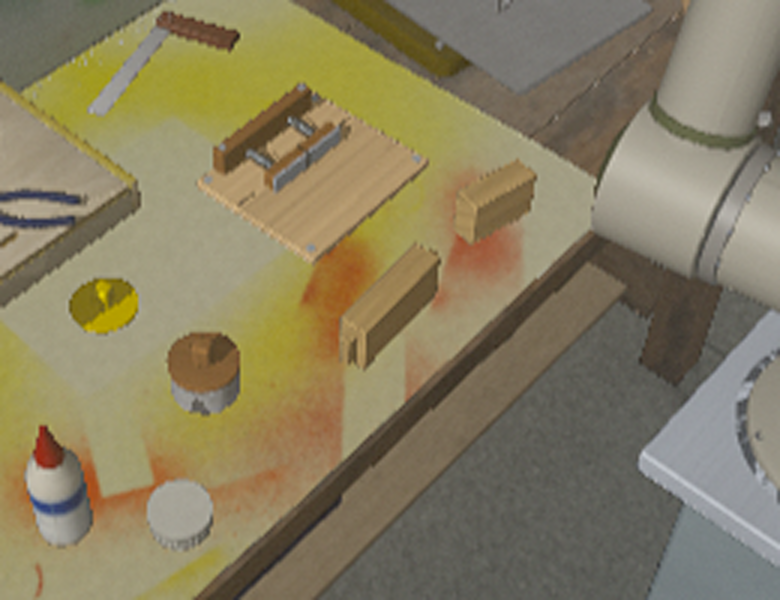

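View pics/side0c.png

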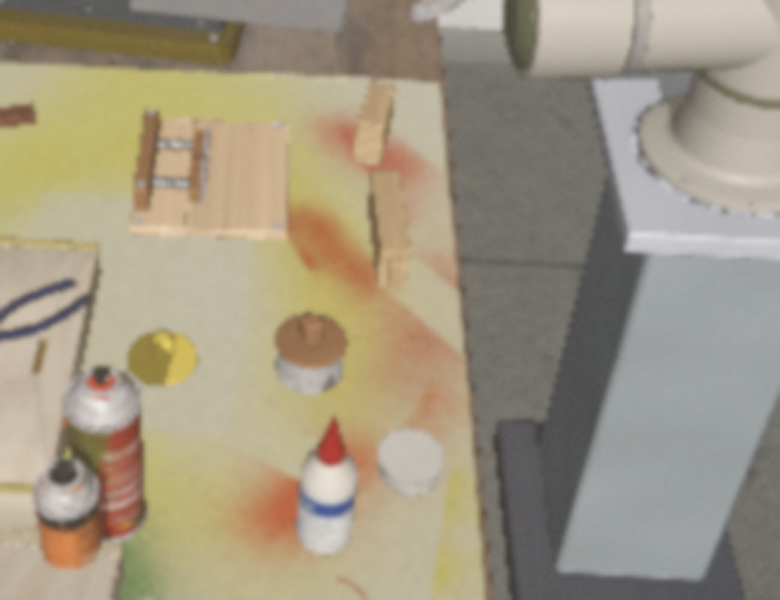

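Both views agree: the rail with tenons is the nearer one at about (0.42, 0.21), the offcut is at (0.43, 0.02), and the wooden lid on the tin is at (0.502, 0.390). The yellow look-alike lies on the bench at (0.65, 0.40). The jig sits at about y = 0.107 with a yaw of roughly 1.5°.

```bash
cat >> h.py <<'E'
def plan(x,y,z,a):
    """row to reach TCP (x,y,z), tool down, tool x at yaw a (deg)"""
    s=robot.sense(); r0=R.from_rotvec(s["orientation"]); c=np.cos(np.radians(a)); n=np.sin(np.radians(a))
    r1=R.from_matrix(np.array([[c,n,0],[n,-c,0],[0,0,-1.]]))
    t=r0.inv().apply(np.array([x,y,z])-s["tcp_pos"])/.04; w=(r0.inv()*r1).as_rotvec(degrees=True)/6
    print("row",np.round(t,3).tolist(),np.round(w,3).tolist(),"t",s["t"],"f",np.round(s["ft_force"],2),"w",s["gripper_width"])
E
python3 -c "
from h import *
plan(.48,.32,.42,118)"
```

```text
row [14.023, -16.499, -2.931] [-0.0, -0.001, -16.307] t 1.0 f [ 0.25  0.22 -0.2 ] w 0.08796668303855588
```

Call:
servo_tool([
  [88,0,0,-1.2,0,0,0],
  [88,0,0,-2.4,0,0,0],
  [88,0,0,-3,0,0,0],
  [88,0,0,-3,0,0,0],
])

```text
t: 1.4
tcp_pos: [0.181, -0.4931, 0.4261]
orientation: [3.087, 0.549, -0.0]
ft_force: [-0.0, -0.0, 0.0]
gripper_width: 0.088
grasp_force: 0.0
```

Call:
servo_tool([
  [60,14,-16.5,0,0,0,-16.3],
  [60,14,-16.5,0,0,0,-16.3],
  [60,14,-16.5,0,0,0,-16.3],
  [60,14,-16.5,0,0,0,-16.3],
  [60,14,-16.5,0,0,0,-16.3],
  [60,14,-16.5,0,0,0,-16.3],
  [60,14,-16.5,0,0,0,-16.3],
  [60,14,-16.5,0,0,0,-16.3],
])

```text
t: 2.2
tcp_pos: [0.3186, -0.1153, 0.4216]
orientation: [-2.236, -2.205, 0.0]
ft_force: [1.0, -0.7, -0.6]
gripper_width: 0.0603
grasp_force: 0.0
```

```bash
python3 -c "
from h import *
plan(.48,.32,.42,118)"
```

```text
row [10.937, 3.885, 0.046] [-0.007, -0.011, -4.797] t 2.2 f [ 1.05 -0.75 -0.61] w 0.06029195167930962
```

Call:
servo_tool([
  [60,10.9,3.9,0,0,0,-4.8],
  [60,10.9,3.9,0,0,0,-4.8],
  [60,10.9,3.9,0,0,0,-4.8],
  [60,10.9,3.9,0,0,0,-4.8],
  [60,10.9,3.9,0,0,0,-4.8],
  [60,10.9,3.9,0,0,0,-4.8],
  [60,10.9,3.9,0,0,0,-4.8],
  [60,10.9,3.9,0,0,0,-4.8],
])

```text
t: 3.0
tcp_pos: [0.4607, 0.2589, 0.4212]
orientation: [-1.624, -2.688, 0.002]
ft_force: [0.5, 0.1, 0.1]
gripper_width: 0.06
grasp_force: 0.0
```

```bash
cat >> h.py <<'E'
def wcloud(p):
    h,w=p["range_z"].shape; f=h/2/np.tan(np.radians(p["vertical_fov"])/2)
    v,u=np.mgrid[:h,:w]; dx=u-p["cx"]; dy=v-p["cy"]; r=np.hypot(dx,dy)+1e-9; th=r/f
    z=p["range_z"]; k=np.tan(np.minimum(th,1.4))/r*z
    P=np.stack([dx*k,-dy*k,-z,np.ones_like(z)],-1)
    W=(P@np.array(p["pose"]).T)[...,:3]; W[(z<=0)|(th>1.3)]=np.nan
    return W
def box(W,n,x0,x1,y0,y1,z0,z1):
    W=W.reshape(-1,3)
    m=(W[:,0]>x0)&(W[:,0]<x1)&(W[:,1]>y0)&(W[:,1]<y1)&(W[:,2]>z0)&(W[:,2]<z1); X=W[m]
    if len(X)<5: print(n,len(X));return
    r=cv2.minAreaRect(X[:,:2].astype(np.float32)); print(n,len(X),"med",np.round(np.median(X,0),4),"rect",np.round(r[0],4),np.round(r[1],4),round(r[2],1))
def allbox(W):
    box(W,"railtop",.38,.47,.10,.30,.054,.07)
    box(W,"offtop",.38,.48,-.09,.09,.054,.07)
    box(W,"knob",.47,.54,.35,.43,.062,.08)
    box(W,"disc",.46,.55,.34,.44,.038,.05)
    box(W,"block",.66,.8,0,.22,.042,.05)
    box(W,"fence",.6,.68,.02,.19,.03,.04)
    box(W,"bed",.5,.63,-.02,.23,.009,.015)
E
python3 -c "
from h import *
p=robot.grab_frame('wrist');save(p,'w1.png');W=wcloud(p);print(p['vertical_fov'],np.round(p['pose'],3));np.save('w1.npy',W);allbox(W)
for d in robot.regions_of('tin_lid',p)[:2]:print(d['score'],d['xy'],np.nanmedian(W[d['mask']],0))
plan(.48,.32,.42,118)"
```

```text
65.70646984690485 [[ 0.885 -0.441 -0.147  0.422]
 [ 0.465  0.839  0.283  0.333]
 [-0.002 -0.319  0.948  0.504]
 [ 0.     0.     0.     1.   ]]
railtop 1738 med [0.4233 0.2096 0.0604] rect [0.4236 0.2055] [0.0333 0.1273] 4.3
offtop 0
knob 188 med [0.5036 0.3868 0.0704] rect [0.5044 0.3875] [0.0196 0.0192] 25.3
disc 1538 med [0.5021 0.3864 0.0449] rect [0.5044 0.3882] [0.0706 0.0698] 32.1
block 102 med [0.6952 0.0725 0.0465] rect [0.697  0.1158] [0.1278 0.0164] 90.0
fence 381 med [0.6371 0.0901 0.0344] rect [0.6503 0.0997] [0.0436 0.1003] 2.4
bed 4953 med [0.5808 0.1147 0.0125] rect [0.5826 0.103 ] [0.0976 0.2014] 1.1
0.73 [387.0, 93.5] [0.50195898 0.38660062 0.04502379]
0.61 [450.9, 136.8] [0.64628623 0.38952774 0.01075423]
row [1.092, 1.11, -0.023] [-0.045, -0.017, -0.004] t 3.1 f [ 0.25 -0.69 -0.87] w 0.06022968684948863
```

View pics/w1.png

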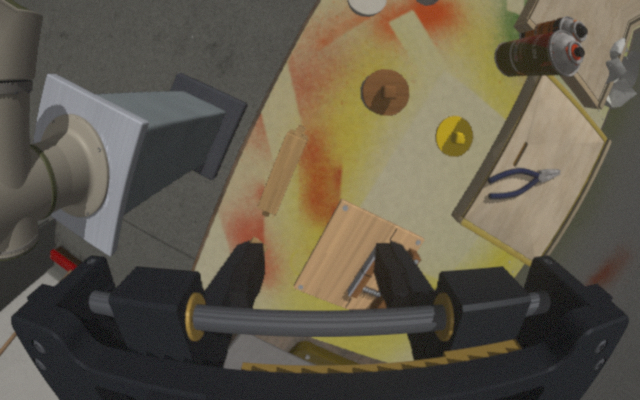

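The wrist view shows the wooden lid at pixel (387, 93) and the rail with its tenons at (285, 172). The jig is at (370, 255) and the yellow look-alike at (455, 135). All three cameras agree within a few mm, with the lid at (0.5035, 0.388) and the knob turned about 25°.

```bash
python3 -c "
from h import *
plan(.5035,.388,.18,115)"
```

```text
row [2.307, 2.455, 5.973] [-0.046, -0.016, 0.496] t 3.1 f [ 0.25 -0.69 -0.87] w 0.06022968684948863
```

Call:
servo_tool([
  [60,2.3,2.45,6,-0.04,0,0.5],
  [60,2.3,2.45,6,-0.04,0,0.5],
  [60,2.3,2.45,6,-0.04,0,0.5],
  [60,2.3,2.45,6,-0.04,0,0.5],
  [60,2.3,2.45,6,-0.04,0,0.5],
  [60,2.3,2.45,6,-0.04,0,0.5],
  [50,2.3,2.45,6,-0.04,0,0.5],
  [50,2.3,2.45,6,-0.04,0,0.5],
])

```text
t: 3.9
tcp_pos: [0.5046, 0.3828, 0.1831]
orientation: [1.694, 2.643, 0.005]
ft_force: [0.8, -0.1, 0.2]
gripper_width: 0.0504
grasp_force: 0.0
```

```bash
python3 -c "
from h import *
p=robot.grab_frame('wrist');W=wcloud(p);allbox(W)
plan(.5035,.388,.111,115)"
```

```text
railtop 0
offtop 0
knob 821 med [0.5034 0.3901 0.0702] rect [0.5038 0.3888] [0.0202 0.0201] 25.6
disc 5605 med [0.501  0.3936 0.0448] rect [0.504  0.3884] [0.0716 0.0712] 0.4
block 0
fence 0
bed 970 med [0.5607 0.1938 0.0122] rect [0.5747 0.1992] [0.1044 0.0355] 23.1
row [0.131, 0.011, 1.83] [0.056, 0.0, -0.053] t 3.95 f [ 0.18 -0.15  1.34] w 0.0500786117816285
```

Call:
servo_tool([
  [50,0.14,0.01,1.0,0.06,0,-0.1],
  [50,0.14,0.01,1.8,0.06,0,-0.1],
  [50,0.14,0.01,1.83,0.06,0,-0.1],
  [10,0.14,0.01,1.83,0.06,0,-0.1],
  [10,0.14,0.01,1.83,0.06,0,-0.1],
  [10,0.14,0.01,1.83,0.06,0,-0.1],
  [10,0.14,0.01,1.83,0.06,0,-0.1],
  [10,0.14,0.01,1.83,0.06,0,-0.1],
], squeeze=12)

```text
t: 4.75
tcp_pos: [0.5031, 0.389, 0.1102]
orientation: [-1.68, -2.654, 0.002]
ft_force: [-0.6, -2.0, 2.9]
gripper_width: 0.0201
grasp_force: 12.0
```

Gripped. I'll lift it.

Call:
servo_tool([
  [10,0,0,-0.3,0,0,0],
  [10,0,0,-0.8,0,0,0],
  [10,0,0,-1.6,0,0,0],
  [10,0,0,-2.2,0,0,0],
  [10,0,0,-2.2,0,0,0],
])

```text
t: 5.25
tcp_pos: [0.504, 0.3897, 0.2017]
orientation: [1.679, 2.652, 0.007]
ft_force: [0.7, 0.3, -0.6]
gripper_width: 0.02
grasp_force: 12.0
```

```bash
python3 -c "
from h import *
p=robot.grab_frame('side');W=cloud(p);save(p,'s2.png')
im=p['color'][130:330,240:500,::-1];cv2.imwrite('pics/s2c.png',cv2.resize(im,None,fx=3,fy=3))
plan(.56,.288,.11,115)"
```

```text
row [-2.897, 0.195, 2.229] [0.009, -0.002, 0.053] t 5.3 f [-0.38  0.06 -0.96] w 0.02009631884125065
```

View pics/s2c.png

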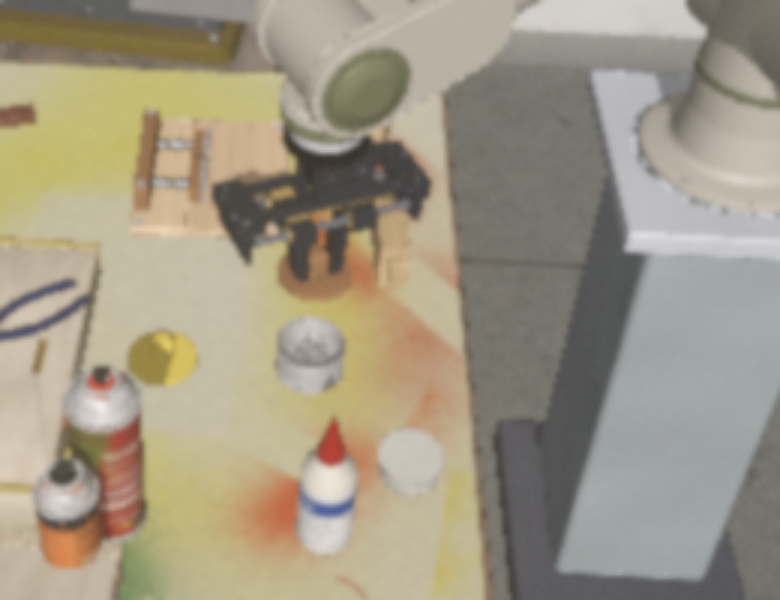

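The side view shows the lid lifted in the fingers at about (315, 270) and the tin still standing open at (310, 355). Next I move over to the free bench.

Call:
servo_tool([
  [10,-1,0.1,0,0,0,0],
  [10,-2,0.2,0.6,0,0,0],
  [10,-2.9,0.2,1.4,0,0,0],
  [10,-2.9,0.2,2.2,0,0,0],
  [10,-2.9,0.2,2.2,0,0,0],
  [10,-2.9,0.2,2.2,0,0,0],
])

```text
t: 5.9
tcp_pos: [0.5594, 0.288, 0.1093]
orientation: [-1.679, -2.653, 0.004]
ft_force: [0.5, -0.2, 0.9]
gripper_width: 0.0199
grasp_force: 12.0
```

```bash
python3 -c "
from h import *
plan(.56,.288,.077,115)"
```

```text
row [-0.006, 0.017, 0.808] [-0.033, -0.004, 0.056] t 5.9 f [ 0.48 -0.2   0.94] w 0.019934474623928725
```

Call:
servo_tool([
  [10,0,0,0.4,0,0,0],
  [10,0,0,0.65,0,0,0],
  [10,0,0,0.76,0,0,0],
  [10,0,0,0.8,0,0,0],
  [10,0,0,0.8,0,0,0],
])

```text
t: 6.4
tcp_pos: [0.5597, 0.2877, 0.0776]
orientation: [-1.68, -2.653, 0.003]
ft_force: [0.1, -0.0, -0.0]
gripper_width: 0.0203
grasp_force: 12.0
```

Call:
servo_tool([
  [10,0,0,0.03,0,0,0],
  [10,0,0,0.04,0,0,0],
  [36,0,0,0.04,0,0,0],
  [36,0,0,0.04,0,0,0],
  [36,0,0,0.04,0,0,0],
  [36,0,0,-0.6,0,0,0],
  [36,0,0,-1.8,0,0,0],
  [36,0,0,-3,0,0,0],
])

```text
t: 7.2
tcp_pos: [0.5595, 0.2875, 0.1987]
orientation: [-1.68, -2.652, 0.004]
ft_force: [1.3, 0.1, 1.2]
gripper_width: 0.0361
grasp_force: 0.0
```

```bash
python3 -c "
from h import *
p=robot.grab_frame('wrist');W=wcloud(p)
box(W,'lidtop',.51,.61,.23,.34,.0085,.014);box(W,'lidknob',.51,.61,.23,.34,.028,.045);box(W,'tinrim',.46,.55,.34,.44,.034,.045)
p=robot.grab_frame('side');W=cloud(p)
box(W,'lidtop',.51,.61,.23,.34,.0065,.014);box(W,'lidknob',.51,.61,.23,.34,.028,.045);box(W,'tinrim',.46,.55,.34,.44,.032,.045)
plan(.4235,.2065,.2,94.4)"
```

```text
lidtop 3865 med [0.5583 0.2908 0.0105] rect [0.561  0.2867] [0.0713 0.0714] 27.4
lidknob 523 med [0.5601 0.2882 0.0359] rect [0.5608 0.2874] [0.0196 0.0192] 25.2
tinrim 654 med [0.4972 0.3958 0.0382] rect [0.5042 0.3886] [0.0687 0.0686] 25.3
lidtop 222 med [0.5619 0.2953 0.0097] rect [0.5605 0.2893] [0.0708 0.0702] 73.5
lidknob 38 med [0.5617 0.2899 0.0341] rect [0.5604 0.2896] [0.0202 0.0204] 18.6
tinrim 76 med [0.507  0.3833 0.036 ] rect [0.5045 0.3887] [0.0691 0.0683] 58.7
row [-0.371, -4.002, 0.077] [0.096, -0.001, 3.487] t 7.3 f [-0.76 -0.65 -0.28] w 0.035812711274184866
```

The lid lies flat at (0.561, 0.287) and the tin has not moved. Now the rail.

Call:
servo_tool([
  [66,-0.37,-4,0,0.1,0,3.5],
  [66,-0.37,-4,0,0.1,0,3.5],
  [66,-0.37,-4,0,0.1,0,3.5],
  [66,-0.37,-4,0,0.1,0,3.5],
  [66,-0.37,-4,0,0.1,0,3.5],
  [66,-0.37,-4,0,0.1,0,3.5],
])

```text
t: 7.9
tcp_pos: [0.4224, 0.2061, 0.198]
orientation: [-2.132, -2.299, 0.015]
ft_force: [-0.4, 0.7, 0.1]
gripper_width: 0.0661
grasp_force: 0.0
```

```bash
python3 -c "
from h import *
p=robot.grab_frame('wrist');W=wcloud(p);allbox(W)
plan(.4235,.2065,.094,94.4)"
```

```text
railtop 6352 med [0.423  0.2146 0.0604] rect [0.4234 0.2055] [0.0324 0.126 ] 4.6
offtop 701 med [0.4391 0.0503 0.0602] rect [0.4395 0.0423] [0.0396 0.032 ] 77.6
knob 0
disc 135 med [0.5101 0.3617 0.0388] rect [0.5082 0.3683] [0.0672 0.0299] 13.9
block 253 med [0.6946 0.1683 0.0462] rect [0.6964 0.165 ] [0.0192 0.0315] 2.0
fence 206 med [0.6374 0.1511 0.0342] rect [0.6443 0.1483] [0.0183 0.0386] 59.7
bed 5532 med [0.5717 0.1655 0.0125] rect [0.5832 0.1029] [0.0981 0.2007] 1.5
row [0.012, 0.053, 2.596] [-0.108, 0.023, -0.013] t 7.95 f [ 0.33  0.24 -0.7 ] w 0.06604972439536645
```

Call:
servo_tool([
  [66,0,0.04,0.9,-0.1,0,0],
  [66,0,0.04,1.9,-0.1,0,-0.03],
  [66,0,0.04,2.5,-0.1,0,-0.03],
  [66,0,0.04,2.6,-0.1,0,-0.03],
  [20,0,0.04,2.6,-0.1,0,-0.03],
  [20,0,0.04,2.6,-0.1,0,-0.03],
  [20,0,0.04,2.6,-0.1,0,-0.03],
  [20,0,0.04,2.6,-0.1,0,-0.03],
], squeeze=40)

```text
t: 8.75
tcp_pos: [0.4224, 0.2058, 0.0947]
orientation: [2.131, 2.306, -0.002]
ft_force: [-0.2, 0.2, -0.7]
gripper_width: 0.0361
grasp_force: 0.0
```

Call:
servo_tool([
  [20,0,0,0,0,0,0],
  [20,0,0,0,0,0,0],
])

```text
t: 8.95
tcp_pos: [0.4223, 0.2057, 0.0945]
orientation: [2.132, 2.306, -0.003]
ft_force: [1.2, 0.2, 5.6]
gripper_width: 0.0315
grasp_force: 39.9
```

```bash
python3 -c "
from h import *
plan(.4235,.2065,.18,94.5)"
```

```text
row [0.012, 0.03, -2.138] [-0.003, 0.022, -0.001] t 8.95 f [1.22 0.24 5.6 ] w 0.031467720957906765
```

Call:
servo_tool([
  [20,0,0,-0.3,0,0,0],
  [20,0,0,-1,0,0,0],
  [20,0,0,-2,0,0,0],
  [20,0,0,-2.6,0,0,0],
  [20,0,0,-2.6,0,0,0],
])

```text
t: 9.45
tcp_pos: [0.423, 0.2062, 0.2011]
orientation: [2.13, 2.304, 0.003]
ft_force: [0.3, -0.1, -1.6]
gripper_width: 0.032
grasp_force: 40.0
```

```bash
python3 -c "
from h import *
plan(.55,.104,.2,91.5)"
```

```text
row [-2.796, 2.965, 0.045] [0.042, 0.016, 0.5] t 9.45 f [ 0.34 -0.06 -1.57] w 0.03200425324184282
```

Call:
servo_tool([
  [20,-0.5,0.5,0,0,0,0.2],
  [20,-1,1.1,0,0,0,0.4],
  [20,-1.6,1.8,0,0,0,0.5],
  [20,-2.2,2.4,0,0,0,0.5],
  [20,-2.6,2.8,0,0,0,0.5],
  [20,-2.8,3,0,0,0,0.5],
  [20,-2.8,3,0,0,0,0.5],
])

```text
t: 10.15
tcp_pos: [0.5506, 0.1031, 0.1969]
orientation: [-2.193, -2.249, 0.006]
ft_force: [-0.9, 0.1, -1.6]
gripper_width: 0.0318
grasp_force: 40.0
```

```bash
python3 -c "
from h import *
def go(W,p):
    box(W,'block',.66,.75,0,.22,.042,.05); box(W,'fencetop',.6,.665,.03,.18,.031,.038); box(W,'bed',.5,.618,-.02,.23,.009,.015)
    m=(np.abs(W[...,0]-.64)<.06)&(np.abs(W[...,1]-.105)<.07)&(np.abs(W[...,2]-.034)<.003)
    X=W[m]; print('fence front per y', [ (round(y,3),round(np.percentile(X[np.abs(X[:,1]-y)<.01][:,0],3),4)) for y in (.06,.085,.105,.125,.15) if (np.abs(X[:,1]-y)<.01).sum()>4])
    box(W,'rail',.5,.6,0,.2,.15,.175)
for c,fn in (('wrist',wcloud),('scene',cloud),('side',cloud)):
    p=robot.grab_frame(c); print(c); go(fn(p),p)
    if c=='wrist': save(p,'w3.png')
    if c=='scene': cv2.imwrite('pics/sc3.png',cv2.resize(p['color'][130:280,220:420,::-1],None,fx=4,fy=4))
plan(.568,.104,.112,91.5)"
```

```text
wrist
block 2692 med [0.6967 0.1152 0.0462] rect [0.6984 0.1058] [0.0191 0.1486] 1.3
fencetop 2305 med [0.638  0.109  0.0343] rect [0.6453 0.1044] [0.0319 0.1096] 1.4
bed 8476 med [0.5942 0.1603 0.0125] rect [0.5767 0.1183] [0.0854 0.1675] 1.0
fence front per y [(0.06, np.float64(0.6313)), (0.085, np.float64(0.6305)), (0.105, np.float64(0.6302)), (0.125, np.float64(0.6297)), (0.15, np.float64(0.6287))]
rail 16839 med [0.5501 0.1267 0.1628] rect [0.5507 0.1127] [0.0623 0.1302] 15.2
scene
block 139 med [0.6938 0.1095 0.045 ] rect [0.6932 0.1085] [0.0201 0.1493] 0.7
fencetop 72 med [0.6341 0.1268 0.0334] rect [0.6365 0.1145] [0.0249 0.0929] 11.6
bed 713 med [0.5659 0.1208 0.0114] rect [0.5712 0.1032] [0.2031 0.0899] 88.9
fence front per y [(0.085, np.float64(0.6351)), (0.105, np.float64(0.6264)), (0.125, np.float64(0.6237)), (0.15, np.float64(0.6247))]
rail 285 med [0.5433 0.1264 0.1611] rect [0.5469 0.1362] [0.0868 0.066 ] 87.4
side
block 139 med [0.6987 0.1139 0.0455] rect [0.6992 0.1083] [0.0185 0.1496] 1.4
fencetop 101 med [0.6395 0.1122 0.0335] rect [0.6429 0.1085] [0.0248 0.1131] 1.4
bed 659 med [0.5796 0.1232 0.0118] rect [0.578  0.1058] [0.084  0.1991] 1.7
fence front per y [(0.06, np.float64(0.6336)), (0.085, np.float64(0.6314)), (0.105, np.float64(0.6317)), (0.125, np.float64(0.6323)), (0.15, np.float64(0.6294))]
rail 301 med [0.5495 0.1169 0.1623] rect [0.5487 0.1105] [0.1353 0.0604] 78.9
row [-0.019, 0.464, 2.139] [-0.026, 0.023, 0.006] t 10.3 f [-0.39  0.24 -1.17] w 0.03171463609641066
```

View pics/w3.png

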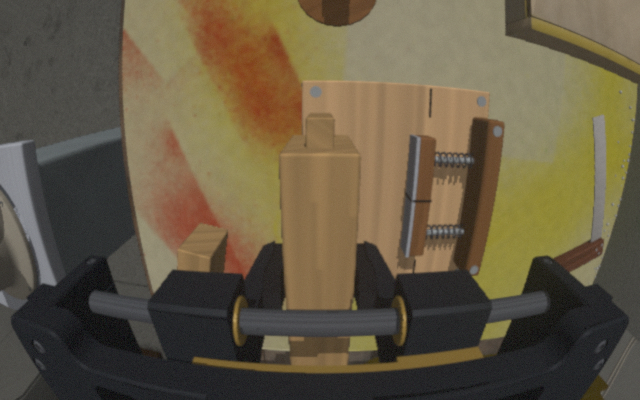

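The wrist view shows the rail held upright with its tenon at (320, 130), and the fence at (418, 195) square to it. The black line is at (430, 102). Fence centre is at y ≈ 0.1045, front face at x ≈ 0.630, yaw 1.4°. I'll lower the rail in front of it.

Call:
servo_tool([
  [20,0,0.2,0.6,0,0,0],
  [20,0,0.4,1.3,0,0,0],
  [20,0,0.46,1.8,0,0,0],
  [20,0,0.46,2.05,0,0,0],
  [20,0,0.46,2.1,0,0,0],
  [20,0,0.46,2.1,0,0,0],
])

```text
t: 10.9
tcp_pos: [0.5687, 0.1043, 0.1145]
orientation: [2.191, 2.25, -0.004]
ft_force: [0.2, 0.3, -0.6]
gripper_width: 0.0314
grasp_force: 40.0
```

```bash
python3 -c "
from h import *
plan(.608,.1042,.1068,91.4)"
```

```text
row [-0.028, 0.983, 0.192] [-0.01, 0.025, 0.02] t 10.9 f [ 0.19  0.29 -0.56] w 0.03139288675380064
```

Call:
servo_tool([
  [20,0,0,0.1,0,0,0],
  [20,0,0,0.15,0,0,0],
  [20,0,0,0.17,0,0,0],
  [20,0,0,0.19,0,0,0],
  [20,0,0,0.19,0,0,0],
  [20,0,0,0.19,0,0,0],
])

```text
t: 11.5
tcp_pos: [0.5688, 0.1039, 0.1065]
orientation: [2.192, 2.249, -0.004]
ft_force: [-1.3, -0.3, 1.2]
gripper_width: 0.0317
grasp_force: 39.9
```

```bash
python3 -c "
from h import *
F=[]
for i in range(3):
    p=robot.grab_frame('wrist'); F.append(robot.sense()['ft_force'])
print(np.mean(F,0)); box(wcloud(p),'railtop',.5,.64,0,.2,.068,.078); plan(.608,.1042,.1068,91.4)"
```

```text
[-1.01140648 -0.06457678  2.72500011]
railtop 14483 med [0.5686 0.1281 0.0725] rect [0.5675 0.108 ] [0.1209 0.0619] 77.4
row [-0.017, 0.979, -0.008] [-0.012, 0.026, 0.015] t 11.65 f [-1.6   0.2   3.49] w 0.031592942857748114
```

Call:
servo_tool([
  [20,0,0.2,-0.01,0,0,0],
  [20,0,0.4,-0.01,0,0,0],
  [20,0,0.6,-0.01,0,0,0],
  [20,0,0.8,-0.01,0,0,0],
  [20,0,0.95,-0.01,0,0,0],
  [20,0,1.05,-0.01,0,0,0],
  [20,0,1.15,-0.01,0,0,0],
  [20,0,1.25,-0.01,0,0,0],
])

```text
t: 12.45
tcp_pos: [0.6187, 0.1052, 0.1065]
orientation: [2.192, 2.25, -0.006]
ft_force: [-4.6, -0.5, 2.0]
gripper_width: 0.0321
grasp_force: 39.9
```

```bash
python3 -c "
from h import *
F=[]
for i in range(3):
    p=robot.grab_frame('wrist'); F.append(robot.sense()['ft_force'])
W=wcloud(p);print(np.mean(F,0)); box(W,'fencetop',.6,.68,.03,.18,.031,.038); plan(.632,.1045,.1068,91.4)"
```

```text
[-1.26396693  0.55303231  1.21322169]
fencetop 2126 med [0.6457 0.1366 0.0344] rect [0.6484 0.1244] [0.056  0.1118] 20.4
row [-0.026, 0.324, -0.006] [-0.008, 0.025, 0.016] t 12.6 f [-0.8   0.15  0.68] w 0.03197392635152234
```

Call:
servo_tool([
  [20,0,0.08,0,0,0,0],
  [20,0,0.15,0,0,0,0],
  [20,0,0.22,0,0,0,0],
  [20,0,0.28,0,0,0,0],
  [20,0,0.33,0,0,0,0],
  [20,0,0.34,0,0,0,0],
  [20,0,0.34,0,0,0,0],
])

```text
t: 13.3
tcp_pos: [0.6318, 0.1056, 0.1065]
orientation: [-2.191, -2.25, 0.008]
ft_force: [-8.0, -0.2, 4.5]
gripper_width: 0.0313
grasp_force: 39.9
```

```bash
python3 -c "
from h import *
F=[]
for i in range(6):
    p=robot.grab_frame(['side','wrist'][i%2]); F.append(robot.sense()['ft_force'])
    if i%2==0: S=p
W=wcloud(p);print(np.mean(F,0),np.std(F,0))
for c,W in (('w',W),('s',cloud(S))):
    for y in (.06,.155):
        X=W[(np.abs(W[...,1]-y)<.008)&(np.abs(W[...,2]-.034)<.003)&(np.abs(W[...,0]-.65)<.035)]
        if len(X)>3: print(c,y,len(X),np.percentile(X[:,0],[3,50,97]))
cv2.imwrite('pics/w4.png',cv2.resize(p['color'][40:320,150:560,::-1],None,fx=1.9,fy=1.9))
plan(.632,.1045,.1068,91.4)"
```

```text
[-7.42481154 -0.99480248  4.71212554] [0.39394411 0.39641881 0.35106205]
w 0.06 26 [0.65352255 0.65472279 0.65616653]
w 0.155 568 [0.65208368 0.65791303 0.66387282]
s 0.155 16 [0.65042264 0.65667976 0.66328343]
row [-0.027, 0.006, -0.008] [-0.039, 0.026, 0.017] t 13.6 f [-7.7  -1.56  4.35] w 0.03196006147093356
```

View pics/w4.png

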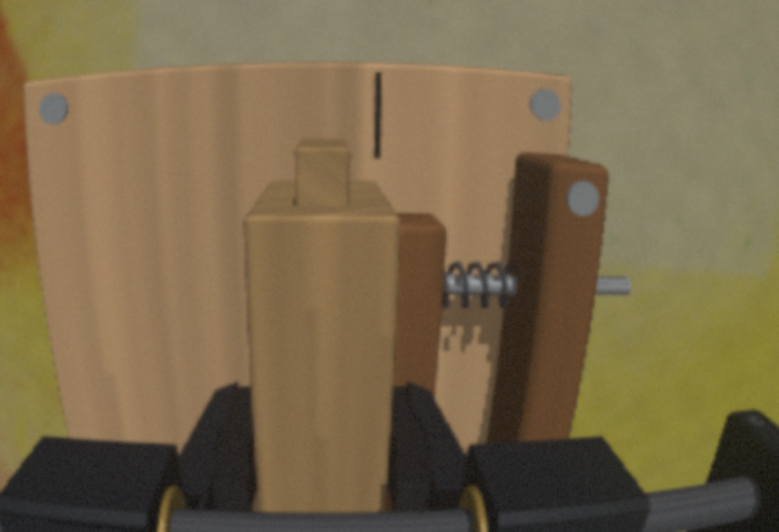

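The wrist view shows the rail upright and square against the fence. The fence front is close to the black line at (378, 115), moved about 17 mm with a force of about 7.4 N. Now I hold it there.

Call:
servo_tool([
  [20,0,0,0,0,0,0],
  [20,0,0,0,0,0,0],
  [20,0,0,0,0,0,0],
  [20,0,0,0,0,0,0],
  [20,0,0,0,0,0,0],
  [20,0,0,0,0,0,0],
  [20,0,0,0,0,0,0],
  [20,0,0,0,0,0,0],
])

```text
t: 14.4
tcp_pos: [0.6317, 0.1056, 0.1065]
orientation: [-2.191, -2.25, 0.008]
ft_force: [-7.2, -0.8, 4.8]
gripper_width: 0.0318
grasp_force: 39.9
```

Call:
servo_tool([
  [20,0,0,0,0,0,0],
  [20,0,0,0,0,0,0],
  [20,0,0,0,0,0,0],
  [20,0,0,0,0,0,0],
  [20,0,0,0,0,0,0],
  [20,0,0,0,0,0,0],
  [20,0,0,0,0,0,0],
  [20,0,0,0,0,0,0],
])

```text
t: 15.2
tcp_pos: [0.6318, 0.1055, 0.1065]
orientation: [-2.192, -2.25, 0.008]
ft_force: [-6.8, -0.7, 5.0]
gripper_width: 0.0316
grasp_force: 39.9
```

Call:
servo_tool([
  [20,0,0,0,0,0,0],
  [20,0,0,0,0,0,0],
  [20,0,0,0,0,0,0],
  [20,0,0,0,0,0,0],
  [20,0,0,0,0,0,0],
  [20,0,0,0,0,0,0],
  [20,0,0,0,0,0,0],
  [20,0,0,0,0,0,0],
])

```text
t: 16.0
tcp_pos: [0.6318, 0.1056, 0.1065]
orientation: [-2.191, -2.25, 0.007]
ft_force: [-8.1, -0.8, 4.9]
gripper_width: 0.0317
grasp_force: 39.9
```

Call:
servo_tool([
  [20,0,0,0,0,0,0],
  [20,0,0,0,0,0,0],
  [20,0,0,0,0,0,0],
  [20,0,0,0,0,0,0],
  [20,0,0,0,0,0,0],
  [20,0,0,0,0,0,0],
  [20,0,0,0,0,0,0],
  [20,0,0,0,0,0,0],
])

```text
t: 16.8
tcp_pos: [0.6317, 0.1056, 0.1065]
orientation: [-2.192, -2.25, 0.008]
ft_force: [-7.8, -1.4, 4.6]
gripper_width: 0.0315
grasp_force: 39.9
```

```bash
python3 -c "
from h import *
F=[]
for i in range(6):
    p=robot.grab_frame(['side','wrist'][i%2]); F.append(robot.sense()['ft_force'])
    if i%2==0: S=p
W=wcloud(p);print(np.mean(F,0))
X=W[(np.abs(W[...,1]-.155)<.008)&(np.abs(W[...,2]-.034)<.003)&(np.abs(W[...,0]-.65)<.035)]; print(np.percentile(X[:,0],[3,97]))
C=cloud(S);box(C,'lid',.51,.61,.23,.34,.0065,.014);box(C,'tin',.46,.55,.34,.44,.032,.045)
X=W.reshape(-1,3);X=X[(np.abs(X[:,2]-.0725)<.003)&(np.abs(X[:,0]-.632)<.03)&(X[:,1]>.115)&(X[:,1]<.19)]
print('rail edge',[ (y,np.percentile(X[np.abs(X[:,1]-y)<.005][:,0],[3,97])) for y in (.13,.145,.155,.162)], X[:,1].max())
plan(.632,.1045,.1068,91.4)"
```

```text
[-7.31445657 -1.07983153  4.54731024]
[0.65206414 0.66390969]
lid 215 med [0.5606 0.2948 0.0097] rect [0.5615 0.2903] [0.0708 0.069 ] 46.7
tin 80 med [0.504  0.3835 0.0351] rect [0.5049 0.3897] [0.0684 0.0678] 53.7
rail edge [(0.13, array([0.616467  , 0.64620814])), (0.145, array([0.61605537, 0.6455315 ])), (0.155, array([0.61602442, 0.64565106])), (0.162, array([0.61577787, 0.64547307]))] 0.16854063926952398
row [-0.027, 0.006, -0.008] [-0.039, 0.026, 0.017] t 17.1 f [-7.31 -1.    3.88] w 0.03159040360020969
```

```bash
python3 -c "
from cell import robot
print(robot.sign_off())"
```

```text
the job is handed in; nothing more can be done
None
```

The job is handed in, with no verdict returned: the lid lies flat, knob up, clear of the unmoved tin, and the rail is still held in the gripper, square, centred within about 1 mm and pressing the fence back about 17 mm at about 7.3 N, held steady for over three seconds.

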